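# Put the stray thing back on its mat and shut the cabinet

## Robot

A 6-joint arm with a two-finger parallel gripper is mounted at the origin on the work surface. World frame = base frame: x ahead of the robot, y to its left, z up, the work surface at z = 0. Lengths are in mm, angles in rad, forces in N, time in s.
With the tool pointing down it reaches from about 400 to 925 mm from the base axis. Payload 12.5 kg.
Tool frame: the origin (TCP) lies at the very end of the fingers, on their centre line; the grasp point (between the pads) lies 19 mm behind it; x points along the fingers, y is the direction in which the jaws open and shut, and the axes are right-handed (so a half turn about x gives the same grasp; the last joint's range is limited). The gripper opens to 95 mm and grips with 3 to 60 N. Pads are 20 mm wide; open, the fingers measure 119 mm over their backs; the gripper's body (75 mm by 180 mm) begins 59 mm behind the grasp point.
Start: joints at [-1.419, 0.491, 1.559, -0, 1.092, -0.106], TCP at [159.369, -604.361, 179.161] pointing down, gripper open.
Joint ranges: [-3.1, 3.1], [-0.84, 2.19], [0.05, 2.79], [-1.13, 4.28], [0.06, 2.93], [-2.69, 2.69]. Speed limits (rad/s): [2.22, 2.22, 2.79, 3.14, 3.14, 3.14].

## Interface

Orientations are given as [roll, pitch, yaw] about the fixed x, y, z axes, in that order (R = Rz(yaw) Ry(pitch) Rx(roll)).
In Python, from cell import * gives the robot as it stands.
- The arm moves only by the tool step_arm, never from a script. Its argument "steps" is a list of rows, each a list of 4 numbers: the shift along the tool's x, y, z in units of 50 mm (1.0 is 50 mm), then the turn about the tool's x in units of 8 degrees (1.0 is 8 degrees). A call has 1 to 20 rows; each row shifts and turns the commanded pose from where the row before left it, along the tool's axes as they then stand; what a row does not reach is not made up. A row lasts 1/8 s, in which the tool goes at most 62.5 mm and 10.7 degrees, less where a joint would pass 70% of its speed; a pose out of reach is approached as far as the arm can. A call is refused whole if a number of a shift passes 1 or a number of a turn 1, either way. A call with a gripper value outside its range is refused whole. "jaw" is the closure, from 0 (fully open) to 1 (shut), set as the call begins (left out, the last holds). The fingers move at their own pace and stop on an object; the grip force is fixed at half the most. Time passes only in rows, so rows that do not move let the fingers close. It gives the time, the measured TCP pose, the force and the opening at its end, in the units of the state.
- state(): the state, without advancing time (a new reading comes with each control period).
- read_camera(name): name is "side" or "top" or "wrist"; returns the picture (400x640x3 uint8, red, green, blue); there is no depth.
- camera_info(name): a dict with "mtx" (3x3 intrinsics, pixels), "eye" and "attitude" of the camera in the world; the wrist camera has in their place "hand_eye" (4x4, takes a point from camera to tool coordinates, whose origin is the TCP and whose axes are the tool frame's). Camera axes: x right, y down, z forward; pixel columns grow to the right and rows downward; lengths in mm; the calibration is good to about 2 mm. A picture is of the moment at which its call begins: read the wrist's pose just before it. camera_info takes no time and is no camera call.
- job_done(): hands the job in, once; it reports no verdict.
The state is a dict: "t": time; "joints": joint angles; "qvel": joint speeds; "tau": joint torques, N m; "eef_pos": TCP position; "tcp_rot": TCP orientation; "ft_force": force on the tool from outside, world axes, zero at the start; "moment": the same for the moment, N m; "opening": opening from 0.0 (shut) to 1.0 (fully open).
Only numpy, scipy, OpenCV 4.12 (cv2) and the standard library are available. Lean on these libraries where they do the work, as an engineer would, in place of code of your own. Each camera call takes 0.05 s, during which the arm holds its last target.

## Task

One of the three things that live on the cork mats (cave hide, glass dome or black dish) has been left out in front of the little cabinet, in the way of its door. Slide it along the shelf board, without lifting or tipping it, onto the middle of the empty cork mat inside, leaving everything else where it stands; then swing the door fully shut and let go.

Things in the scene. Friction and masses are not known exactly. Their poses are not given: they have to be found in the camera images.
- cabinet: open-topped low cabinet of white painted wood, fixed, on a grey shelf board 15 mm thick that also runs on in front of it. Origin at the board's underside, on the table; board top at z=15 mm; the front opening faces the cabinet's +y. In its frame: board x -180..180, y -120..250 mm; inner side walls at x=-165 and x=+165, inner back wall at y=-108, walls end at y=+100 and are 95 mm high above the table; the shut door fills y=103..117 mm
- door (a joint): swing door of white painted wood, rad: 0 shut, grows as it opens outward to the cabinet's +y, 2.0 at most; stays where it is left (stiff hinge, moved by about 2 N or less at 200 mm from the hinge). Panel 330 mm wide, 80 mm high (z 19 to 99 mm above the table), 14 mm thick
- door_hinge (a point): point on the door's upright hinge line, at the cabinet's -x front corner (cabinet frame x=-165, y=117 mm). Shut, the door runs from here along the cabinet's +x; open by an angle a it runs along the cabinet's +x turned by a anticlockwise seen from above. The panel's outer face lies on that line, its 14 mm thickness on the inner side (towards the cabinet when shut)
- door_handle (a point): grip point of the small steel knob on the door's outer face 300 mm from the hinge line, 35 mm off the face
- mat0: cork mat, flat disc 88 mm across, about 1 mm thick, fixed; origin at its centre. The three mats look alike and lie side by side in the cabinet, any of them may be the empty one
- mat1: cork mat like mat0
- mat2: cork mat like mat0
- cave: ceramic cave hide, terracotta brown dome with a dark arched mouth, 74 mm across, 57 mm high, sides upright to 26 mm; origin at the centre of its underside; about 0.3 kg, loose
- dome: clear glass dome cover with a glass knob on top, 74 mm across, 62 mm high, sides upright to 28 mm; origin at the centre of its underside; about 0.22 kg, loose
- dish: round black plastic feeding dish, open on top, 74 mm across the rim, 70 mm at the foot, 30 mm high; origin at the centre of its underside; about 0.12 kg, loose
- rack: white slotted rack 90 x 44 x 45 mm high standing at the back of the cabinet, fixed; origin at the centre of its underside
- tong: slim steel tong with grey rubber tips, standing upright and loose in the rack's middle slot, tips 134 mm above its foot and 157 mm above the table; origin at the foot; leave alone
- spoon: small stainless spoon 117 mm long, lying loose at the back of the cabinet beside the rack; origin near its middle; leave alone
Mind the look-alikes: they are no part of the job. Of the things like the dome, leave any that is yellow; of the rest the larger one is meant.

How it is judged:
By the outcome, as a careful person would: the job done as asked, in the order asked, and still so for the second after the job is handed in, with the robot touching nothing.
It also fails if it takes over 72 s, if anything falls off the work surface, if the arm or the gripper's body presses on something with over 40 N, if the wrist force passes 120 N, or if a joint passes its speed limit or range.

## Working session

There is one attempt and no reset: what is moved stays moved. The work goes in short steps, Python scripts to look and compute and a tool call to move; the robot and the scene stay as the last step left them, time stands still between calls to the robot, and variables do not carry over. Pictures are saved under pics/ and viewed, and the job is handed in when it is done.

Besides the shell and the picture viewer there is one more tool, called after "Emit:" in YAML: its name, and indented under it one key for each argument. step_arm: Moves the arm, as the interface text tells. Its arguments: {"type":"object","properties":{"steps":{"type":"array","items":{"type":"array","items":{"type":"number"}}},"jaw":{"type":"number"}},"required":["steps"]}

```bash
ls; mkdir -p pics; python3 - <<'E'
from cell import *
import cv2
print(state())
for n in ("side","top","wrist"):
    im=read_camera(n); cv2.imwrite(f"pics/{n}0.png",im[:,:,::-1]); print(n,camera_info(n))
E
```

```text
pics
{'t': 0.0, 'joints': array([-1.41858306e+00,  4.91594566e-01,  1.55943957e+00, -2.26127380e-05,
        1.09172229e+00, -1.05622342e-01]), 'qvel': array([-0.000198  , -0.00067525,  0.00012112,  0.00015826, -0.000745  ,
        0.00060288]), 'tau': array([-3.65790336e-03, -6.12653446e+01, -2.58188331e+01,  6.92856289e-02,
        4.81658068e-02, -7.83785026e-05]), 'eef_pos': array([ 159.32650892, -604.05486876,  178.54343381]), 'tcp_rot': array([-1.65918776,  1.56963238,  1.74025093]), 'ft_force': array([ 0.60260122, -0.31561986, -0.90906179]), 'moment': array([-0.01896169, -0.00053452,  0.00413715]), 'opening': 0.9988471365107279}
side {'mtx': array([[490.03525462,   0.        , 323.09697444],
       [  0.        , 490.03525462, 202.15658135],
       [  0.        ,   0.        ,   1.        ]]), 'eye': array([253.87177332, 593.75990462, 466.18536477]), 'attitude': array([-2.0747361 , -0.010611  , -2.72703835])}
top {'mtx': array([[423.68599428,   0.        , 315.04205088],
       [  0.        , 423.68599428, 195.01910785],
       [  0.        ,   0.        ,   1.        ]]), 'eye': array([514.58715134, -71.40522513, 859.0349232 ]), 'attitude': array([-3.10336559, -0.01221082, -1.59669043])}
wrist {'mtx': array([[353.35303258,   0.        , 315.82341665],
       [  0.        , 353.35303258, 198.78225924],
       [  0.        ,   0.        ,   1.        ]]), 'hand_eye': array([[-3.44670614e-04, -2.33039285e-01,  9.72467261e-01,
        -2.05671681e+02],
       [ 9.99998944e-01, -1.45298270e-03,  6.24000478e-06,
        -5.22907741e-01],
       [ 1.41152394e-03,  9.72466236e-01,  2.33039540e-01,
        -6.47816378e+01],
       [ 0.00000000e+00,  0.00000000e+00,  0.00000000e+00,
         1.00000000e+00]])}
```

View pics/top0.png

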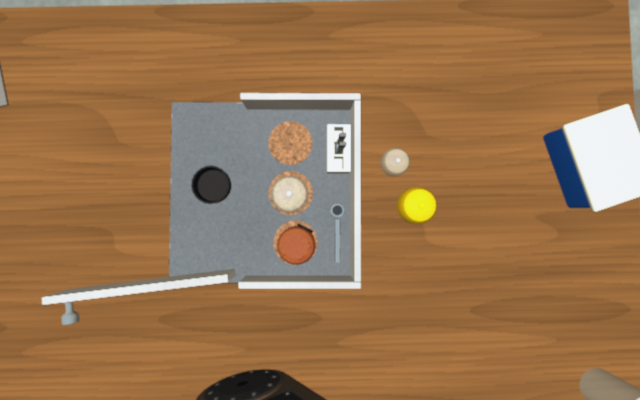

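View pics/side0.png

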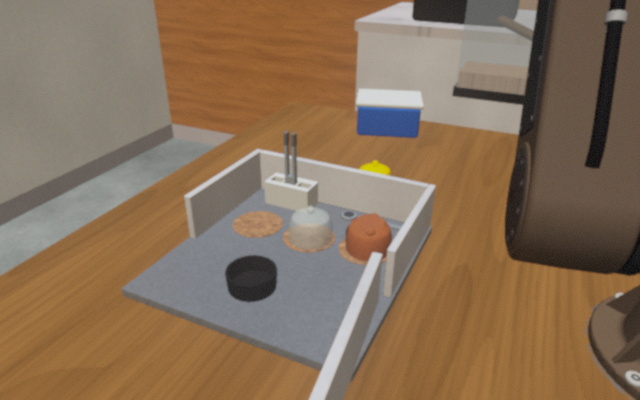

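View pics/wrist0.png

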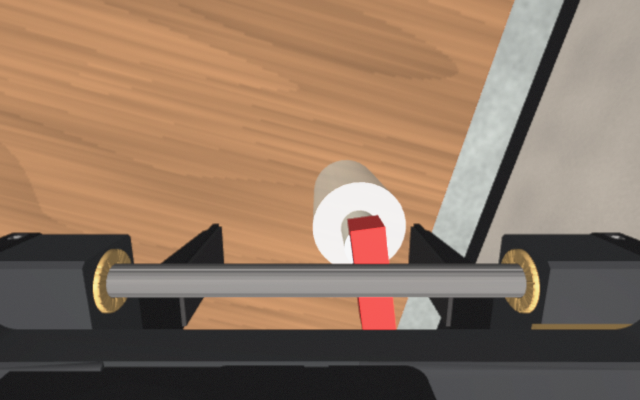

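The dish is out in front at top (212,185). The mat at (290,143) is empty, the dome stands on the mat at (290,193) and the cave on the one at (296,243). The other round things are a small beige one at (396,161) and a yellow dome at (418,205), both outside the cabinet. Next I'll measure and confirm with a crop.

```bash
cat > h.py <<'E'
from cell import *
import cv2, numpy as np
from scipy.spatial.transform import Rotation as Ro
def cam(n):
    c=camera_info(n)
    if n=="wrist":
        s=state();T=np.eye(4);T[:3,:3]=Ro.from_euler('xyz',s['tcp_rot']).as_matrix();T[:3,3]=s['eef_pos'];T=T@c['hand_eye'];return c['mtx'],T[:3,:3],T[:3,3]
    return c['mtx'],Ro.from_euler('xyz',c['attitude']).as_matrix(),np.array(c['eye'])
def ray(C,p,z):
    K,R,e=C; d=R@np.linalg.solve(K,[p[0],p[1],1.]); return e+d*(z-e[2])/d[2]
def proj(C,P):
    K,R,e=C; q=K@(R.T@(np.array(P,float)-e)); return q[:2]/q[2]
def shot(n,f,box=None,k=1):
    im=np.ascontiguousarray(read_camera(n)[:,:,::-1])
    o=im if box is None else im[box[1]:box[3],box[0]:box[2]]
    cv2.imwrite('pics/'+f,cv2.resize(o,None,fx=k,fy=k,interpolation=cv2.INTER_CUBIC)); return im
E
python3 - <<'E'
from h import *
print(Ro.from_euler('xyz',state()['tcp_rot']).as_matrix().round(3))
C=cam('top'); im=shot('top','crop1.png',(30,85,450,335),1.9)
def comps(mask,z,name,amin=150):
    cs,_=cv2.findContours(mask.astype(np.uint8),cv2.RETR_EXTERNAL,cv2.CHAIN_APPROX_NONE)
    for c in cs:
        if cv2.contourArea(c)<amin: continue
        (a,b),r=cv2.minEnclosingCircle(c); w=ray(C,(a,b),z); print(name,(round(a,1),round(b,1)),round(r,1),cv2.contourArea(c),w.round(1), 'r mm',round(r*(859-z)/423.7,1))
hsv=cv2.cvtColor(im,cv2.COLOR_BGR2HSV)
roi=np.zeros(im.shape[:2],bool);roi[105:275,173:355]=1
v=hsv[:,:,2]
comps(roi&(v<50),45,'dish')
comps(roi&(hsv[:,:,1]>90)&(v>90),16,'cork')
comps(roi[::]&(hsv[:,:,1]>40)&(v>70),16,'cork+')
g=(hsv[:,:,1]<60)&(v>60)&(v<130)
for n in [(172,102),(170,277)]: print('board corner',n,ray(C,n,15))
for n in [(241,97),(360,96),(360,286),(240,286)]: print('wall top',n,ray(C,n,95).round(1))
for n in [(229,276),(43,297),(44,303),(230,281)]: print('door top',n,ray(C,n,99).round(1))
print('tong',ray(C,(341,135),157),ray(C,(341,143),157))
E
```

```text
[[-0.     0.255 -0.967]
 [ 0.001 -0.967 -0.255]
 [-1.    -0.001 -0.   ]]
dish (211.1, 184.9) 19.1 1015.5 [570.  116.8  45. ] r mm 36.6
cork (295.0, 242.2) 21.8 1417.5 [454.  -40.5  16. ] r mm 43.4
cork (290.3, 192.6) 21.7 1403.0 [552.5 -33.4  16. ] r mm 43.1
cork (290.0, 142.7) 21.5 1380.0 [652.6 -35.1  16. ] r mm 42.7
cork+ (295.0, 242.2) 22.5 1522.5 [454.  -40.4  16. ] r mm 44.8
cork+ (290.3, 192.6) 22.4 1509.5 [552.6 -33.4  16. ] r mm 44.6
cork+ (289.9, 142.6) 22.2 1484.0 [652.6 -35.1  16. ] r mm 44.3
board corner (172, 102) [740.19895199 198.96884744  15.        ]
board corner (170, 277) [392.22107852 207.43404209  15.        ]
wall top (241, 97) [725.1  48.4  95. ]
wall top (360, 96) [ 722.1 -168.1   95. ]
wall top (360, 286) [ 378.4 -157.8   95. ]
wall top (240, 286) [384.4  56.7  95. ]
door top (229, 276) [403.3  75.2  99. ]
door top (43, 297) [375.5 403.3  99. ]
door top (44, 303) [365.  401.6  99. ]
door top (230, 281) [394.4  73.6  99. ]
tong [ 640.29387443 -126.56778048  157.        ] [ 626.87758791 -126.18883729  157.        ]
```

View pics/crop1.png

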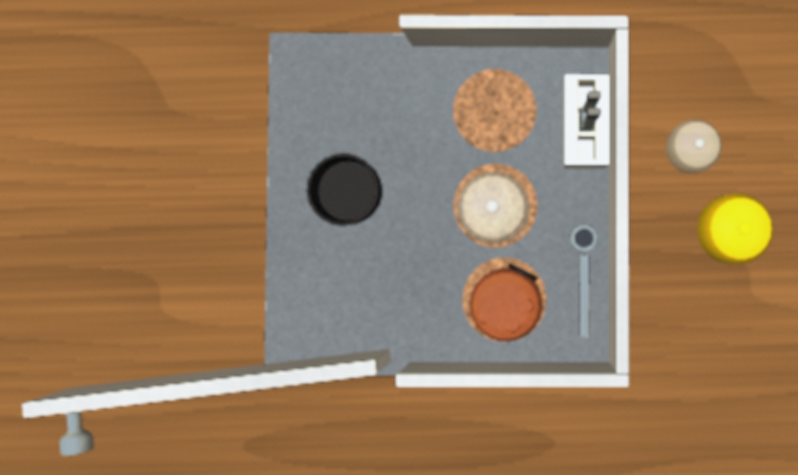

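Candidates in the top view: dish at (211,185), dome on its mat at (290,193), small beige dome-like thing at (396,161), yellow one at (418,205). The misplaced item is the black dish, the only black open dish, and the crop confirms it. The target is the empty mat at (290,143). I'll push from inside the dish with the fingers.

Emit:
step_arm:
  steps:
    - [-0.15,0,0,-0.95]
    - [-0.15,0,0,-0.95]
    - [-0.15,0,0,-0.95]
    - [-0.15,0,0,-0.95]
    - [-0.15,0,0,-0.95]
    - [-0.15,0,0,-0.95]
    - [-0.15,0,0,-0.95]
    - [-0.15,0,0,-0.95]
    - [-0.15,0,0,-0.9]
    - [-0.15,0,0,-0.9]
  jaw: 0.6

```text
t: 1.45
eef_pos: [159.3, -604.3, 254.2]
tcp_rot: [-2.882, 1.571, 1.834]
ft_force: [0.1, 0.4, -0.5]
opening: 0.399
```

Emit:
step_arm:
  steps:
    - [0,0.5,-0.8,0]
    - [0,0.5,-0.8,0]
    - [0,0.5,-0.8,0]
    - [0,0.5,-0.8,0]
    - [0,0.5,-0.8,0]
    - [0,0.5,-0.8,0]
    - [0,0.5,-0.8,0]
    - [0,0.5,-0.8,0]
    - [0,0.5,-0.8,0]
    - [0,0.5,-0.8,0]
    - [0,0.5,-0.8,0]
    - [0,0.5,-0.8,0]
    - [0,0.5,-0.8,0]
    - [0,0.5,-0.8,0]
    - [0,0.5,-0.8,0]
    - [0,0.5,-0.8,0]
    - [0,0.2,-0.8,0]
    - [0,0,-0.5,0]
    - [0,0,0,0]
    - [0,0,0,0]

```text
t: 3.95
eef_pos: [569.6, 99.8, 254.0]
tcp_rot: [-0.568, 1.57, -2.139]
ft_force: [-1.0, 0.2, -1.1]
opening: 0.4
```

```bash
python3 - <<'E'
from h import *
print(Ro.from_euler('xyz',state()['tcp_rot']).as_matrix().round(3))
C=cam('wrist'); im=shot('wrist','w1.png'); 
p=proj(C,(570,117,45)); print('dish predicted',p)
C2=cam('side'); s=shot('side','s1.png'); print('side pred rim',proj(C2,(570,117,45)),[proj(C2,(570+37*a,117+37*b,45)).round() for a,b in((1,0),(-1,0),(0,1),(0,-1))])
E
```

```text
[[-0.     1.    -0.001]
 [-0.    -0.001 -1.   ]
 [-1.    -0.     0.   ]]
dish predicted [316.40513734 156.18179149]
side pred rim [251.48511558 269.48707851] [array([229., 263.]), array([274., 276.]), array([237., 284.]), array([264., 256.])]
```

View pics/w1.png

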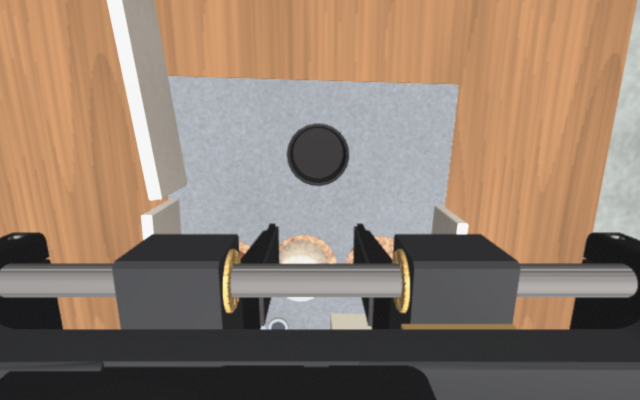

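View pics/s1.png

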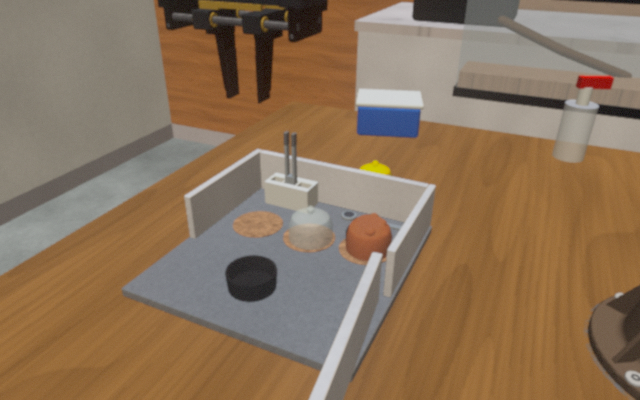

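The wrist view shows the dish at (318,154), within 2 px of the prediction of (316,156), so the dish centre is near (571,118). I'll descend inside it with the fingers narrowed.

Emit:
step_arm:
  steps:
    - [0.5,0.03,-0.36,0]
    - [0.6,0,0,0]
    - [0.7,0,0,0]
    - [0.7,0,0,0]
    - [0.6,0,0,0]
    - [0.5,0,0,0]
    - [0,0,0,0]
    - [0,0,0,0]
  jaw: 0.75

```text
t: 5.05
eef_pos: [571.8, 118.0, 75.1]
tcp_rot: [1.577, 1.57, 0.005]
ft_force: [-0.3, -0.3, 0.6]
opening: 0.253
```

```bash
python3 - <<'E'
from h import *
shot('wrist','w2.png'); shot('side','s2.png',(160,130,360,330),3)
E
```

```text
(no output)
```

View pics/w2.png

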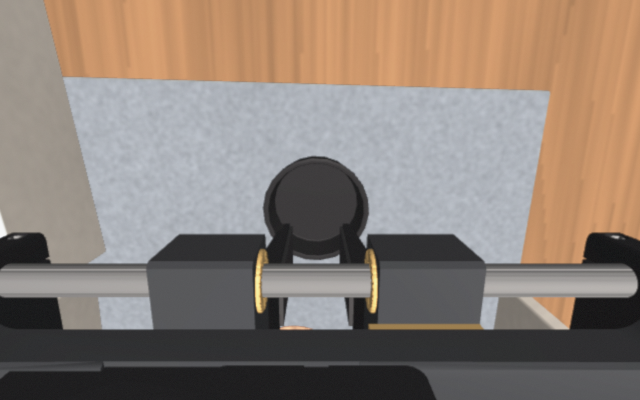

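View pics/s2.png

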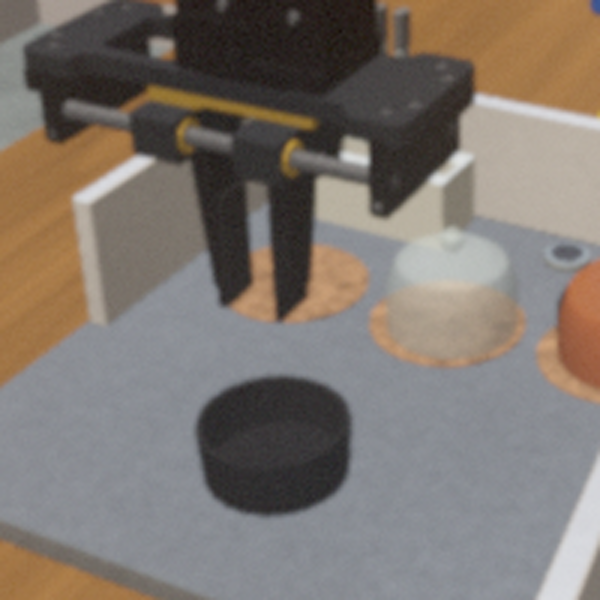

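```bash
python3 - <<'E'
from h import *
C=cam('side');W=cam('wrist');T=cam('top')
for z in (75,45): print(z,proj(C,(571.8,118,z)),proj(W,(571.8,118,z)))
im=shot('top','t2.png',(130,80,370,290),3)
# side: dish rim ellipse centre approx crop(274,425)->
print(ray(C,(160+273/3,130+422/3),45))
print(ray(W,(316,205),45))
E
```

```text
75 [248.70043962 252.1078365 ] [316.53006644 224.74440556]
45 [250.02408163 269.55546414] [316.31966068 211.5242452 ]
[569.18618801 119.67315483  45.        ]
[571.58849812 122.67119118  45.        ]
```

View pics/t2.png

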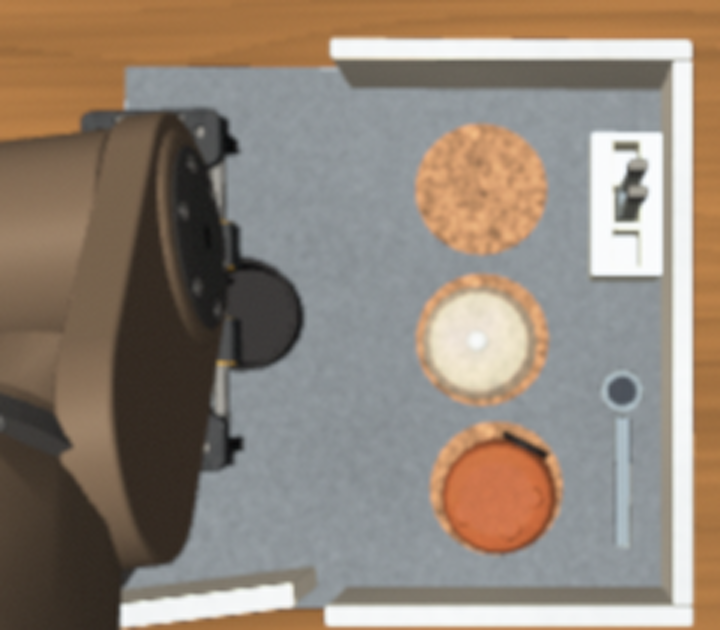

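```bash
python3 - <<'E'
from h import *
C=cam('side');T=cam('top')
print(state()['eef_pos'])
print(proj(C,(569.6,99.8,254)), [proj(C,(569.6+d,99.8,254)).round(1) for d in(-20,20)])
for z in (75,100,135,150): print(z,proj(T,(571.8,118,z)).round(1),proj(C,(571.8,118,z)).round(1))
for x,y in((20,0),(-20,0)): print(proj(C,(571.8+x,118+y,75)))
E
```

```text
[571.77867187 118.33601023  75.25758998]
[248.88176266 125.93644028] [array([262.9, 128.4]), array([235.2, 123.6])]
75 [206.6 182.9] [248.7 252.1]
100 [203.2 182. ] [247.6 237. ]
135 [198.1 180.6] [245.9 214.9]
150 [195.7 179.9] [245.1 205.1]
[236.42952617 248.71465713]
[261.22446719 255.57100753]
```

```bash
python3 - <<'E'
from h import *
im=shot('side','s3.png',(200,190,300,310),5)
E
```

```text
(no output)
```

View pics/s3.png

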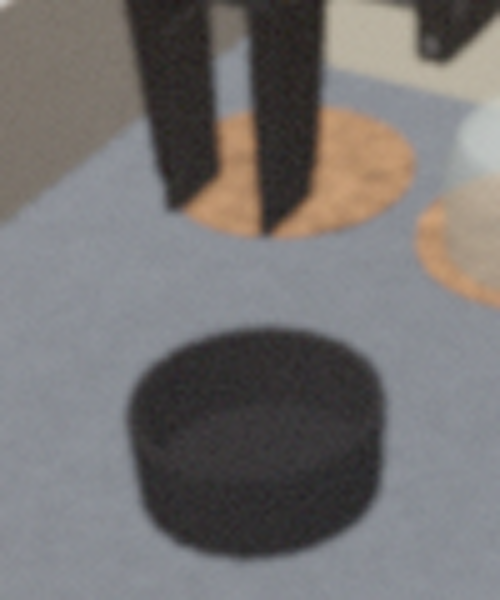

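The fingertips appear about 17 px higher in the side view than the TCP predicts. I'll descend gently and look again.

Emit:
step_arm:
  steps:
    - [0.2,-0.02,-0.02,0]
    - [0.2,0,0,0]
    - [0.2,0,0,0]
    - [0,0,0,0]
    - [0,0,0,0]

```text
t: 5.88
eef_pos: [570.3, 119.4, 44.1]
tcp_rot: [-0.153, 1.571, -1.725]
ft_force: [-0.1, -0.6, 0.4]
opening: 0.248
```

```bash
python3 - <<'E'
from h import *
im=shot('side','s4.png',(190,170,310,310),4)
shot('wrist','w4.png')
print(state()['eef_pos'],state()['ft_force'])
E
```

```text
[570.4183624  119.44441776  44.33190976] [ 0.48220996 -0.41657658 -0.03135718]
```

View pics/s4.png

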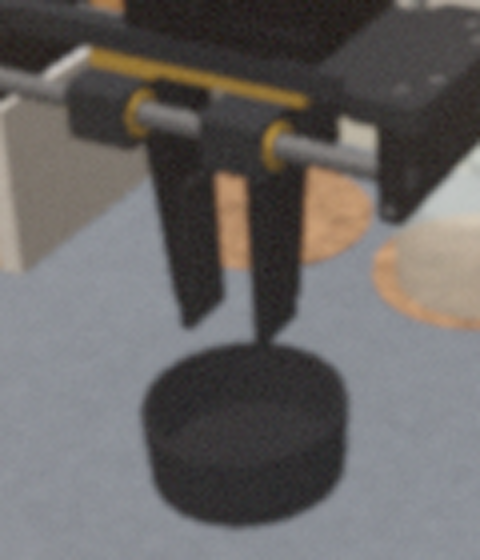

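View pics/w4.png

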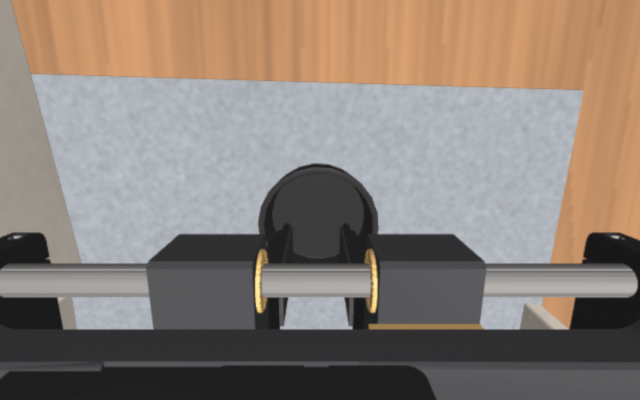

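Emit:
step_arm:
  steps:
    - [0.16,0,0,0]
    - [0.16,0,0,0]
    - [0,0,0,0]
    - [0,0,0,0]

```text
t: 6.48
eef_pos: [570.3, 119.4, 28.0]
tcp_rot: [-0.986, 1.571, -2.558]
ft_force: [-0.1, -0.4, -0.3]
opening: 0.25
```

```bash
python3 - <<'E'
from h import *
im=shot('side','s5.png',(190,170,310,310),4)
print(state()['eef_pos'],state()['ft_force'])
E
```

```text
[570.30853828 119.41593782  28.14561153] [-0.16934574  0.79534249 -0.44271655]
```

View pics/s5.png

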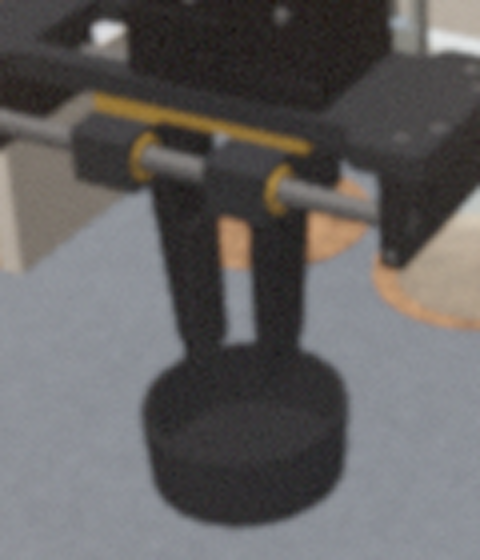

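```bash
python3 - <<'E'
from h import *
a=np.mean([read_camera('side')[215:305,215:290].astype(float) for _ in range(4)],0)
a=np.clip((a-15)*4.5,0,255).astype(np.uint8)[:,:,::-1]
cv2.imwrite('pics/s6.png',cv2.resize(a,None,fx=6,fy=6,interpolation=cv2.INTER_CUBIC))
E
```

```text
(no output)
```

View pics/s6.png

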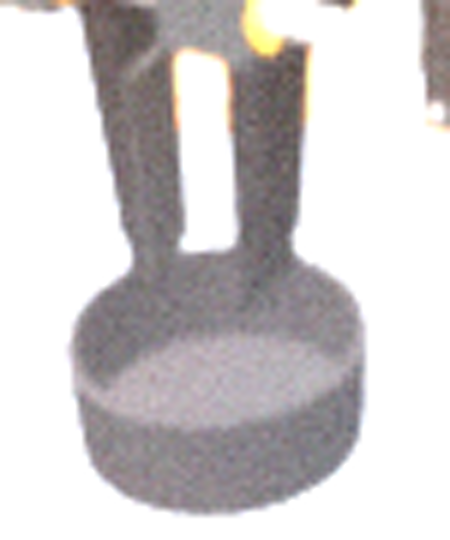

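```bash
python3 - <<'E'
from h import *
C=cam('side')
for x in(480,660):
  for y in(82,119,156):
    print(x,y,[ (z,proj(C,(x,y,z)).round(0).tolist()) for z in (106,136)])
im=shot('side','s7.png',(130,110,350,310),3.5)
E
```

```text
480 82 [(106, [320.0, 236.0]), (136, [320.0, 216.0])]
480 119 [(106, [308.0, 250.0]), (136, [308.0, 230.0])]
480 156 [(106, [295.0, 265.0]), (136, [295.0, 245.0])]
660 82 [(106, [209.0, 208.0]), (136, [207.0, 190.0])]
660 119 [(106, [193.0, 220.0]), (136, [191.0, 201.0])]
660 156 [(106, [177.0, 232.0]), (136, [174.0, 213.0])]
```

View pics/s7.png

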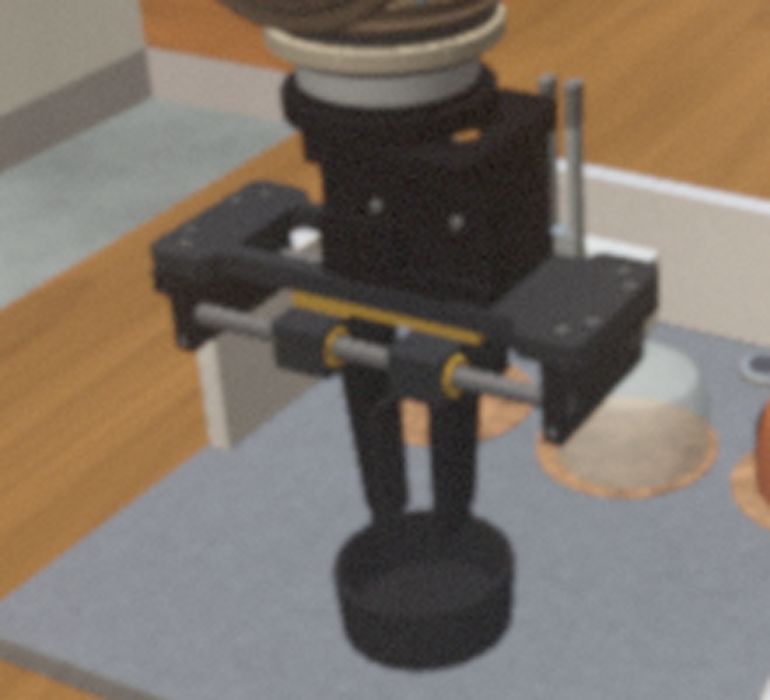

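Emit:
step_arm:
  steps:
    - [0.04,0,0,0]
    - [0.04,0,0,0]
    - [0,0,0,0]

```text
t: 7.15
eef_pos: [570.1, 119.4, 23.9]
tcp_rot: [-1.237, 1.57, -2.809]
ft_force: [0.3, -0.0, 0.1]
opening: 0.249
```

Two independent views (finger spacing in the wrist image, side projection) suggest the visible tips end about 25–30 mm short of the reported TCP. I'll go down in small steps and watch the force.

Emit:
step_arm:
  steps:
    - [0.06,0,0,0]
    - [0.06,0,0,0]
    - [0,0,0,0]

```text
t: 7.52
eef_pos: [570.1, 119.4, 17.8]
tcp_rot: [-1.296, 1.57, -2.868]
ft_force: [-0.3, -0.1, 0.1]
opening: 0.247
```

Emit:
step_arm:
  steps:
    - [0.04,0,0,0]
    - [0.04,0,0,0]
    - [0,0,0,0]

```text
t: 7.9
eef_pos: [570.2, 119.4, 13.9]
tcp_rot: [-1.092, 1.571, -2.663]
ft_force: [-0.5, -0.3, 0.4]
opening: 0.249
```

```bash
python3 - <<'E'
from h import *
print(state()['eef_pos'],state()['ft_force'])
a=np.mean([read_camera('side')[200:305,215:290].astype(float) for _ in range(4)],0)
a=np.clip((a-15)*4.5,0,255).astype(np.uint8)[:,:,::-1]
cv2.imwrite('pics/s8.png',cv2.resize(a,None,fx=5.5,fy=5.5,interpolation=cv2.INTER_CUBIC))
E
```

```text
[570.16596767 119.39813866  13.92963137] [-0.46168784 -0.32482915  0.36549107]
```

View pics/s8.png

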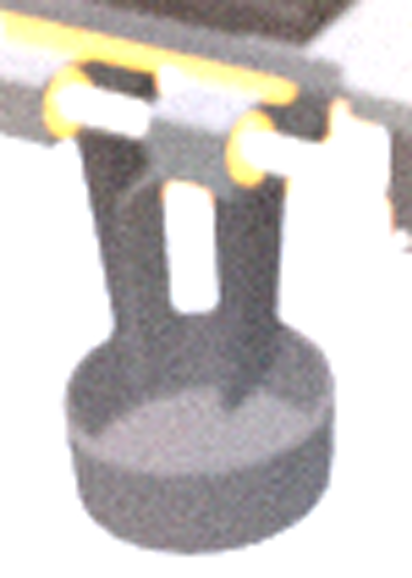

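The reported TCP is now 13.9, below the board top, with no contact. The visible tip at about (257,274) gives z≈45, so the real offset is about 30 mm. I'll continue down about 18 mm in small steps.

Emit:
step_arm:
  steps:
    - [0.06,0,0,0]
    - [0.06,0,0,0]
    - [0.06,0,0,0]
    - [0,0,0,0]

```text
t: 8.6
eef_pos: [570.1, 119.4, 4.8]
tcp_rot: [-1.32, 1.57, -2.891]
ft_force: [0.3, 0.5, -0.1]
opening: 0.253
```

Emit:
step_arm:
  steps:
    - [0.05,0,0,0]
    - [0.05,0,0,0]
    - [0.05,0,0,0]
    - [0,0,0,0]

```text
t: 9.1
eef_pos: [570.1, 119.4, -2.6]
tcp_rot: [-1.159, 1.57, -2.731]
ft_force: [0.3, -0.4, -0.1]
opening: 0.251
```

```bash
python3 - <<'E'
from h import *
C=cam('side');print([proj(C,(556,129,z)).round(1).tolist() for z in (25,35,45)])
print(state()['eef_pos'],state()['ft_force'])
a=np.mean([read_camera('side')[200:305,215:290].astype(float) for _ in range(4)],0)
a=np.clip((a-15)*4.5,0,255).astype(np.uint8)[:,:,::-1]
cv2.imwrite('pics/s9.png',cv2.resize(a,None,fx=5.5,fy=5.5,interpolation=cv2.INTER_CUBIC))
shot('wrist','w9.png')
E
```

```text
[[256.5, 288.1], [256.1, 282.5], [255.7, 276.7]]
[570.12699034 119.39441835  -2.60052877] [ 0.34865464 -0.3623905  -0.10580266]
```

View pics/s9.png

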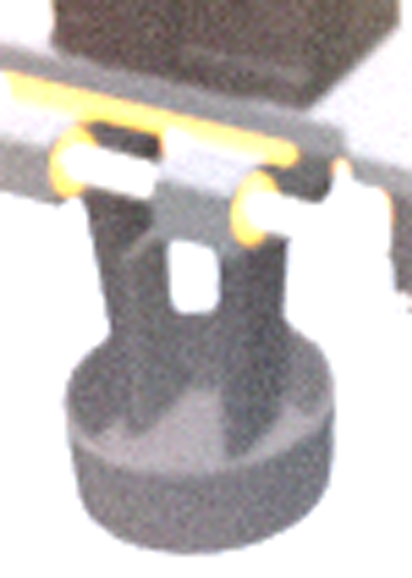

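View pics/w9.png

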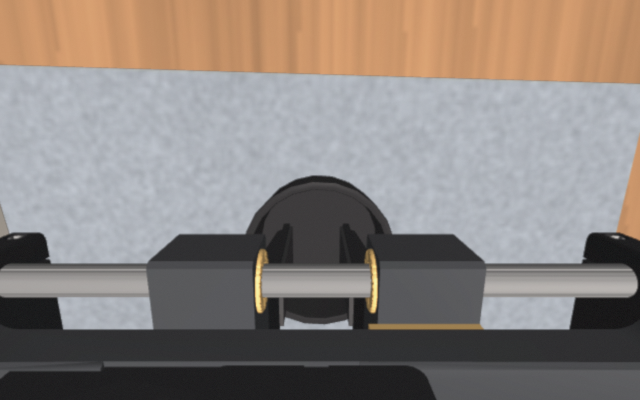

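The fingers are inside the dish walls. I'll go slightly lower, widen a little, and start sliding towards +x.

Emit:
step_arm:
  steps:
    - [0.05,0,0,0]
    - [0.05,0,0,0]
    - [0,0,0,0]
    - [0,0,0,0]
  jaw: 0.67

```text
t: 9.85
eef_pos: [570.3, 119.4, -7.4]
tcp_rot: [-0.235, 1.571, -1.807]
ft_force: [0.9, -0.3, -0.1]
opening: 0.326
```

Emit:
step_arm:
  steps:
    - [0,0.1,0,0]
    - [0,0.1,0,0]
    - [0,0.1,0,0]
    - [0,0.1,0,0]
    - [0,0.1,0,0]
    - [0,0,0,0]

```text
t: 10.6
eef_pos: [595.7, 119.4, -7.4]
tcp_rot: [1.476, 1.57, -0.095]
ft_force: [0.1, -0.1, 0.0]
opening: 0.332
```

```bash
python3 - <<'E'
from h import *
print(state()['eef_pos'],state()['ft_force'])
a=np.mean([read_camera('side')[200:305,195:280].astype(float) for _ in range(4)],0)
a=np.clip((a-15)*4.5,0,255).astype(np.uint8)[:,:,::-1]
cv2.imwrite('pics/s10.png',cv2.resize(a,None,fx=5.5,fy=5.5,interpolation=cv2.INTER_CUBIC))
E
```

```text
[595.73641436 119.38705592  -7.42763701] [ 0.1002742  -0.06096823  0.03007953]
```

View pics/s10.png

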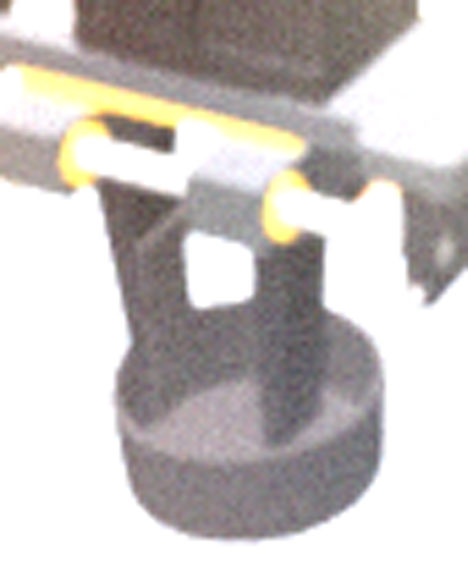

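```bash
python3 - <<'E'
from h import *
C=cam('side')
a=np.mean([read_camera('side').astype(float) for _ in range(4)],0)
b=a[230:310,190:290]; m=(b.max(2)<75).astype(np.uint8)
cv2.imwrite('pics/m.png',cv2.resize(m*255,None,fx=6,fy=6,interpolation=0))
xs=np.where(m[45:,:].any(0))[0]; ys=np.where(m[:,40:60].any(1))[0]
print(xs.min()+190,xs.max()+190,ys.max()+230)
# predicted extents for centre hypotheses
t=np.linspace(0,6.283,100)
for cx in(570,580,588,592):
  for cy in(115,119):
    P=np.array([proj(C,(cx+37*np.cos(k),cy+37*np.sin(k),45)) for k in t]);F=np.array([proj(C,(cx+35*np.cos(k),cy+35*np.sin(k),15)) for k in t])
    print(cx,cy,P.min(0)[0].round(1),P.max(0)[0].round(1),F.max(0)[1].round(1))
E
```

```text
216 264 298
570 115 225.8 278.3 301.3
570 119 224.2 276.9 303.0
580 115 219.9 272.1 299.4
580 119 218.3 270.8 301.1
588 115 215.2 267.3 297.8
588 119 213.5 265.9 299.5
592 115 212.8 264.8 297.0
592 119 211.2 263.5 298.7
```

The dish follows: its centre is near (588,118) and the TCP is at x=596. Continuing in +x, then −y.

Emit:
step_arm:
  steps:
    - [0,0.12,0,0]
    - [0,0.12,0,0]
    - [0,0.12,0,0]
    - [0,0.12,0,0]
    - [0,0.12,0,0]
    - [0,0.12,0,0]
    - [0,0.12,0,0]
    - [0,0.12,0,0]
    - [0,0.12,0,0]
    - [0,0.12,0,0]
    - [0,0,0,0]

```text
t: 12.38
eef_pos: [655.7, 119.4, -7.4]
tcp_rot: [1.462, 1.57, -0.109]
ft_force: [0.4, -0.5, -0.4]
opening: 0.33
```

Emit:
step_arm:
  steps:
    - [0,0,0.12,0]
    - [0,0,0.12,0]
    - [0,0,0.12,0]
    - [0,0,0.12,0]
    - [0,0,0.12,0]
    - [0,0,0.12,0]
    - [0,0,0.12,0]
    - [0,0,0.12,0]
    - [0,0,0.12,0]
    - [0,0,0.12,0]
    - [0,0,0.12,0]
    - [0,0,0.12,0]
    - [0,0,0.12,0]
    - [0,0,0,0]

```text
t: 14.12
eef_pos: [655.2, 40.8, -7.4]
tcp_rot: [0.138, 1.571, -1.433]
ft_force: [-0.2, 0.5, -0.6]
opening: 0.33
```

```bash
python3 - <<'E'
from h import *
print(state()['eef_pos'],state()['ft_force'])
shot('side','s11.png',(130,110,350,310),3.5);shot('top','t11.png',(130,80,370,290),3)
E
```

```text
[655.22101579  40.84375321  -7.37485305] [-0.22597193  0.50943685 -0.55277303]
```

View pics/s11.png

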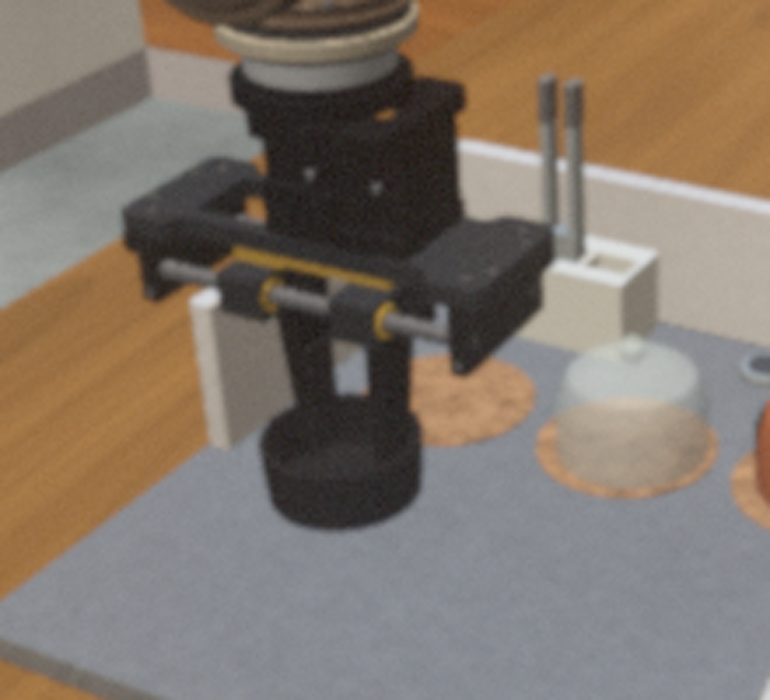

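View pics/t11.png

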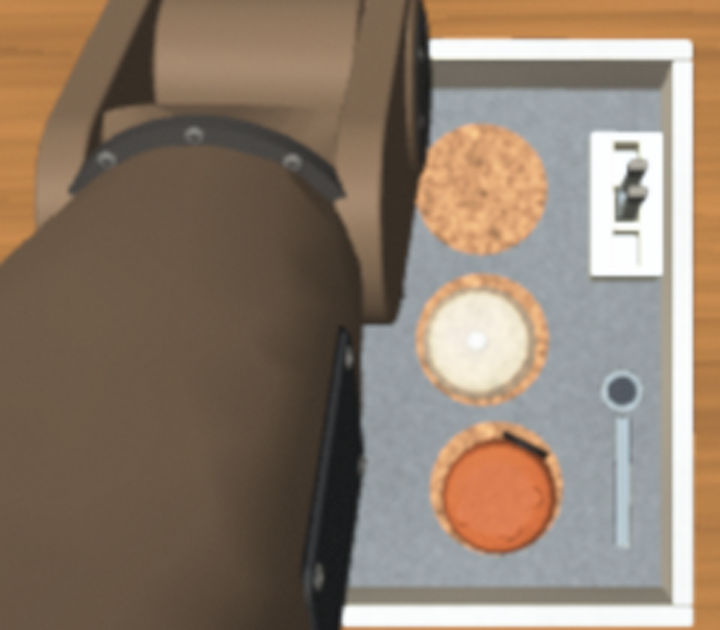

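Emit:
step_arm:
  steps:
    - [-0.08,0,0,0]
    - [0,0,0.1,0]
    - [0,0,0.1,0]
    - [0,0,0.1,0]
    - [0,0,0.1,0]
    - [0,0,0.1,0]
    - [0,0,0.1,0]
    - [0,0,0.1,0]
    - [0,0,0,0]

```text
t: 15.35
eef_pos: [655.2, 5.8, -3.5]
tcp_rot: [-0.118, 1.571, -1.69]
ft_force: [1.5, 0.5, 0.2]
opening: 0.331
```

Emit:
step_arm:
  steps:
    - [0,0,0.1,0]
    - [0,0,0.1,0]
    - [0,0,0.1,0]
    - [0,0,0.1,0]
    - [0,0,0.1,0]
    - [0,0,0,0]

```text
t: 16.1
eef_pos: [655.2, -19.2, -3.4]
tcp_rot: [0.273, 1.571, -1.299]
ft_force: [-0.3, 0.1, -0.3]
opening: 0.331
```

```bash
python3 - <<'E'
from h import *
print(state()['eef_pos'],state()['ft_force'])
shot('side','s12.png',(130,110,350,310),3.5);shot('wrist','w12.png')
E
```

```text
[655.19037745 -19.15144532  -3.38690784] [-0.25895622  0.13946788 -0.27612375]
```

View pics/s12.png

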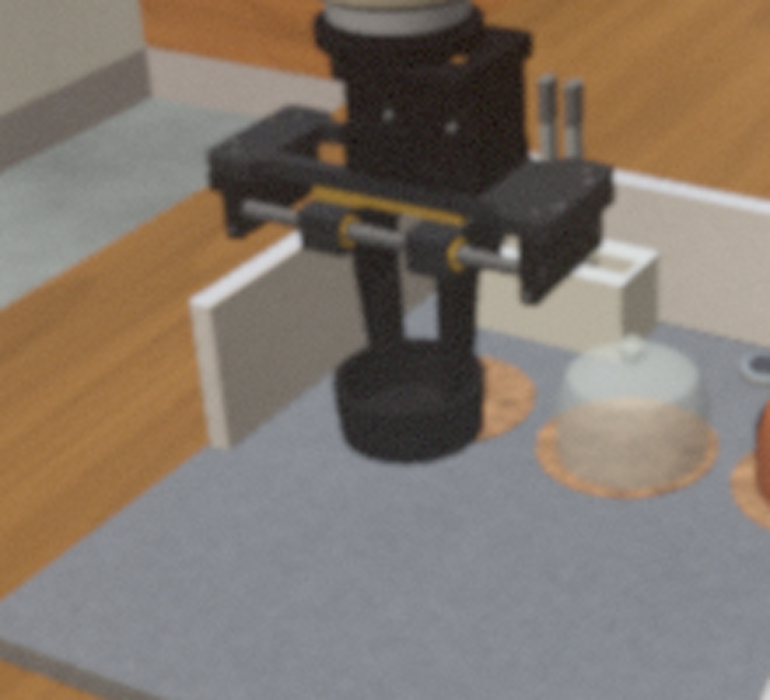

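View pics/w12.png

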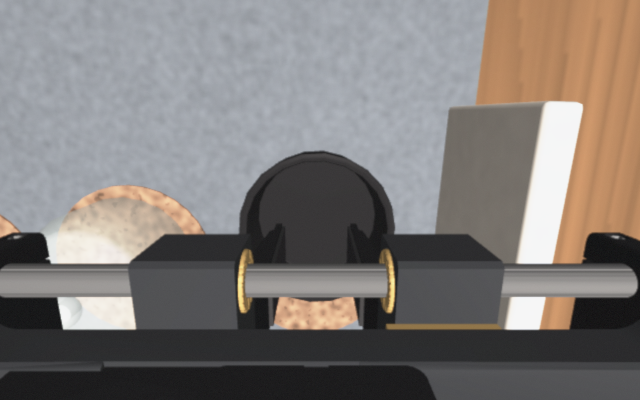

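```bash
cat >> h.py <<'E'
def dishw():
    C=cam('wrist'); im=read_camera('wrist').astype(float)
    m=(im.max(2)<95)[100:235,190:450]
    m=m.astype(np.uint8)
    n,l,st,_=cv2.connectedComponentsWithStats(m)
    cs,_=cv2.findContours(m,cv2.RETR_EXTERNAL,cv2.CHAIN_APPROX_NONE)
    c=max(cs,key=cv2.contourArea)[:,0]+[190,100]
    pts=[p for p in c if p[1]<215 and 190<p[0]<449]
    W=np.array([ray(C,p,45)[:2] for p in pts])
    f=lambda q:np.hypot(*(W-q).T)-37
    from scipy.optimize import least_squares
    r=least_squares(f,W.mean(0)-[0,30],loss='soft_l1'); print('dish wrist',r.x.round(1),'rms',np.sqrt((r.fun**2).mean()).round(2),len(pts),state()['eef_pos'].round(1))
E
python3 -c "
from h import *
dishw()"
```

```text
dish wrist [654.9  -7.1] rms 0.55 189 [655.2 -18.6  -3.4]
```

Emit:
step_arm:
  steps:
    - [0,0,0.1,0]
    - [0,0,0.1,0]
    - [0,0,0.1,0]
    - [0,0,0.1,0]
    - [0,0,0.1,0]
    - [0,0,0,0]

```text
t: 17.0
eef_pos: [655.2, -44.1, -3.4]
tcp_rot: [0.114, 1.571, -1.457]
ft_force: [0.4, 0.4, -0.9]
opening: 0.331
```

```bash
python3 -c "
from h import *
dishw(); shot('wrist','w13.png');shot('side','s13.png',(180,140,360,300),4)
print(state()['ft_force'])"
```

```text
dish wrist [654.9 -32.2] rms 0.53 191 [655.1 -43.9  -3.4]
[0.01263308 0.7174807  0.73129846]
```

View pics/s13.png

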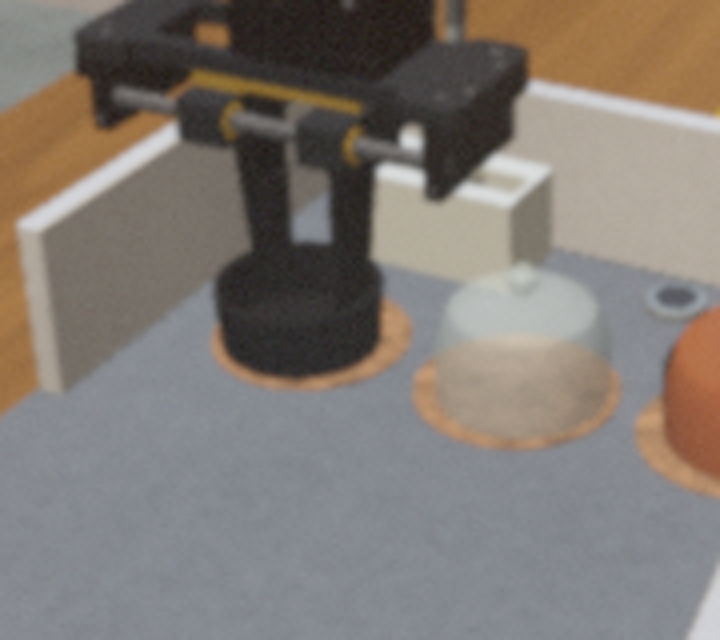

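View pics/w13.png

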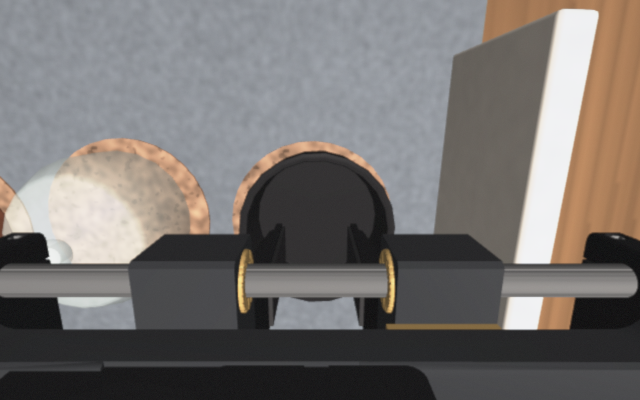

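```bash
cat >> h.py <<'E'
from scipy.optimize import least_squares
def matfit(n,box,z=16):
    C=cam(n); im=read_camera(n); h=cv2.cvtColor(im,cv2.COLOR_RGB2HSV)
    m=((h[:,:,1]>80)&(h[:,:,2]>100)); b=np.zeros_like(m); x0,y0,x1,y1=box; b[y0:y1,x0:x1]=1; m=(m&b).astype(np.uint8)
    ys,xs=np.where(m); W=np.array([ray(C,p,z)[:2] for p in zip(xs,ys)])
    cs,_=cv2.findContours(m,cv2.RETR_EXTERNAL,cv2.CHAIN_APPROX_NONE)
    hull=cv2.convexHull(np.vstack([c for c in cs if len(c)>15]))[:,0]
    W=np.array([ray(C,p,z)[:2] for p in hull])
    f=lambda q:np.hypot(*(W-q).T)-44
    r=least_squares(f,W.mean(0),loss='soft_l1',f_scale=.5); print('mat',n,r.x.round(1),'res',np.abs(r.fun).round(1).tolist())
    return r.x
E
python3 -c "
from h import *
matfit('wrist',(225,135,400,225))
matfit('side',(228,205,286,242))
# dish foot lower arc in side view
C=cam('side'); im=np.mean([read_camera('side').astype(float) for _ in range(3)],0)
m=(im.max(2)<85).astype(np.uint8); P=[]
for c in range(238,273,2):
    r=[k for k in range(215,245) if m[k,c]]; P.append((c,max(r)+.7))
W=np.array([ray(C,p,16)[:2] for p in P]); r=least_squares(lambda q:np.hypot(*(W-q).T)-35,W.mean(0)-[0,20],loss='soft_l1',f_scale=.5); print('foot side',r.x.round(1),np.abs(r.fun).round(1))
"
```

```text
mat wrist [652.7 -36.5] res [0.8, 3.6, 0.8, 0.3, 0.3, 0.1, 0.1, 0.1, 0.0, 0.2, 0.0, 0.1, 0.0, 0.2, 0.3, 0.1, 0.2, 0.0, 0.1, 0.0, 0.1, 0.0, 0.1, 0.1, 0.2, 0.2, 0.4, 0.5, 0.6]
mat side [637.5 -30.4] res [16.5, 15.4, 6.8, 4.2, 1.8, 0.1, 3.0, 5.8, 10.9, 0.3, 1.0, 0.2, 3.3, 6.4, 0.1]
foot side [656.1 -35.6] [0.2 0.5 0.4 0.4 0.9 0.9 0.3 0.1 0.1 0.2 0.8 1.4 0.1 1.4 0.6 0.2 0.3 0.7]
```

Emit:
step_arm:
  steps:
    - [0,-0.02,0.04,0]
    - [0,-0.03,0.04,0]
    - [0,0,0,0]

```text
t: 17.77
eef_pos: [652.6, -47.9, -3.4]
tcp_rot: [-0.111, 1.571, -1.682]
ft_force: [0.8, 0.1, -0.1]
opening: 0.33
```

```bash
python3 -c "
from h import *
dishw(); matfit('wrist',(225,130,400,225))"
```

```text
dish wrist [652.4 -35.7] rms 0.56 192 [652.6 -47.8  -3.3]
mat wrist [652.6 -36.5] res [0.2, 0.1, 0.1, 0.1, 0.1, 0.0, 0.0, 0.0, 0.0, 0.1, 0.1, 0.3, 0.4, 0.3, 0.4, 0.2, 0.4, 0.7, 0.6, 0.3, 0.3, 0.3, 0.2, 0.2, 0.1, 0.3, 0.1, 0.2, 0.1, 0.0, 0.0, 0.0, 0.1, 0.2, 0.1, 0.1, 0.2, 0.1]
```

Dish and mat now agree within 1 mm. I'll centre the fingers in the dish, narrow them and lift out.

Emit:
step_arm:
  steps:
    - [0,0,-0.1,0]
    - [0,0,-0.1,0]
    - [0,0,0,0]
    - [-0.3,0,0,0]
    - [-0.6,0,0,0]
    - [-0.8,0,0,0]
    - [-1,0,0,0]
    - [-1,0,0,0]
    - [-0.6,0,0,0]
    - [0,0,0,0]
  jaw: 0.85

```text
t: 19.12
eef_pos: [653.5, -37.8, 215.3]
tcp_rot: [1.39, 1.565, -0.181]
ft_force: [0.0, 0.4, 0.1]
opening: 0.15
```

Emit:
step_arm:
  steps:
    - [0,-0.6,-0.8,0]
    - [0,-0.6,-0.8,0]
    - [0,-0.6,-0.8,0]
    - [0,-0.6,-0.8,0]
    - [0,-0.6,-0.8,0]
    - [0,-0.6,-0.8,0]
    - [0,-0.6,-0.6,0]
    - [0,-0.6,0,0]
    - [0,0,0,0]
  jaw: 1

```text
t: 20.25
eef_pos: [410.9, 232.6, 211.4]
tcp_rot: [-1.129, 1.57, -2.699]
ft_force: [0.1, 0.1, -0.2]
opening: 0.004
```

```bash
python3 - <<'E'
from h import *
print(state()['eef_pos'])
shot('top','t14.png');shot('side','s14.png')
E
```

```text
[410.92032773 232.60290877 211.35665075]
```

View pics/t14.png

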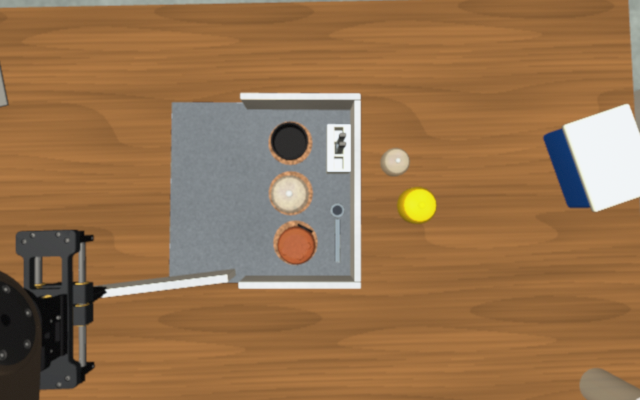

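View pics/s14.png

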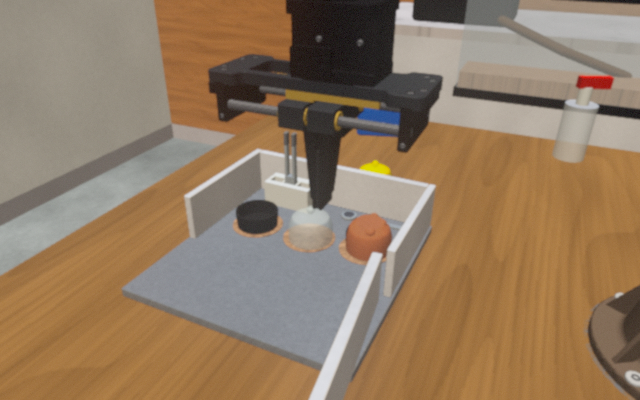

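The top view now shows the dish on its mat at (290,142), with dome, cave, rack and spoon unchanged. The door is still open, from (235,275) to (43,300). Next I'll measure the door and dish and move to the door's outer side.

Emit:
step_arm:
  steps:
    - [0,-0.5,-0.45,0]
    - [0,-0.5,-0.45,0]
    - [0,-0.5,-0.45,0]
    - [0,-0.1,0,0]
    - [0.5,0,0,0]
    - [0.6,0,0,0]
    - [0.6,0,0,0]
    - [0,0,0,0]

```text
t: 21.35
eef_pos: [333.0, 299.0, 125.2]
tcp_rot: [-0.924, 1.567, -2.497]
ft_force: [0.6, -0.3, 0.0]
opening: 0.008
```

```bash
python3 - <<'E'
from h import *
print(state()['eef_pos'])
C=cam('top');im=shot('top','t15.png',(0,80,400,380),2);h=cv2.cvtColor(im,cv2.COLOR_BGR2HSV)
m=np.zeros(im.shape[:2],np.uint8);m[125:160,270:312]=(h[125:160,270:312,2]<55)
cs,_=cv2.findContours(m,0,1);c=max(cs,key=cv2.contourArea);(a,b),r=cv2.minEnclosingCircle(c);print('dish',ray(C,(a,b),46),r)
matfit('top',(266,118,313,168))
shot('side','s15.png')
E
```

```text
[333.04415612 298.95120726 125.16488764]
dish [650.99922832 -34.02338581  46.        ] 18.17144775390625
mat top [653.4 -34.5] res [1.8, 1.4, 0.9, 0.8, 0.5, 0.7, 0.4, 0.4, 0.1, 0.2, 0.0, 0.2, 0.4, 0.1, 0.3, 0.3, 0.8, 0.7, 0.8, 1.2, 1.9, 2.1, 2.1, 3.2]
```

View pics/t15.png

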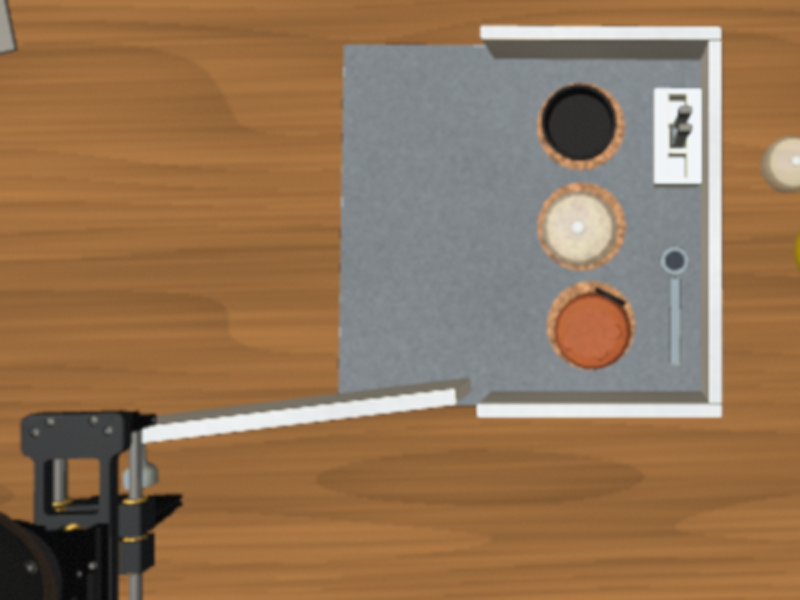

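View pics/s15.png

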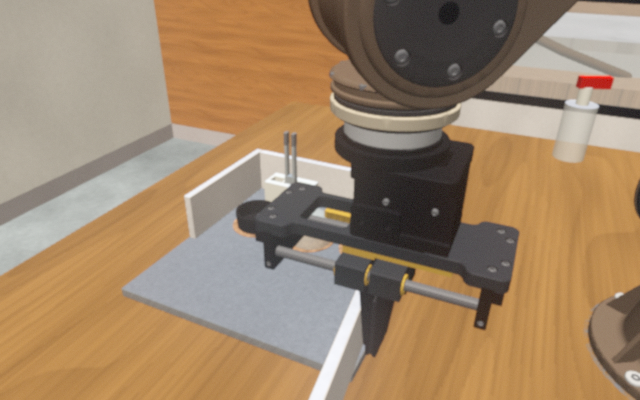

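```bash
python3 - <<'E'
from h import *
C=cam('top');S=cam('side')
print('tip exp',proj(C,(333,299,157)),proj(S,(333,299,157)),'tip seen ray',ray(C,(88,330),157))
print('knob',ray(C,(68,318),60),ray(C,(72,316),60))
for n in [(230,281),(228,282),(44,303),(80,299.5)]: print(n,ray(C,n,99).round(1))
E
```

```text
tip exp [ 85.21727264 328.71203154] [374.05003703 350.81353712] tip seen ray [330.79478475 294.51227729 157.        ]
knob [328.47632325 381.77074654  60.        ] [331.93467132 374.39456717  60.        ]
(230, 281) [394.4  73.6  99. ]
(228, 282) [392.7  77.2  99. ]
(44, 303) [365.  401.6  99. ]
(80, 299.5) [369.3 338.5  99. ]
```

Emit:
step_arm:
  steps:
    - [0.5,0,0,0]
    - [0.5,0,0,0]
    - [0.5,0,0,0]
    - [0.5,0,0,0]
    - [0.2,0,0,0]
    - [0,0,0,0]

```text
t: 22.25
eef_pos: [333.2, 300.1, 16.9]
tcp_rot: [1.485, 1.571, -0.087]
ft_force: [-0.1, 0.3, -0.8]
opening: 0.003
```

```bash
python3 - <<'E'
from h import *
s=state();print(s['eef_pos'],s['ft_force'])
shot('side','s16.png'); p=s['eef_pos'][:2]
H=np.array([395,73.]); 
for t in list(range(95,0,-5))+[0,-1.4]:
    a=np.radians(t); d=np.array([np.cos(a),np.sin(a)]);n=np.array([-d[1],d[0]]); q=H+225*d+n*(abs(n[0])*12+abs(n[1])*10)
    e=q-p; print(t,q.round(0),'y',(e[0]/50).round(2),'z',(-e[1]/50).round(2)); p=q
E
```

```text
[333.19201524 300.14676389  16.92784526] [-0.12305541  0.34700525 -0.80280493]
95 [363. 296.] y 0.59 z 0.08
90 [383. 298.] y 0.41 z -0.04
85 [402. 298.] y 0.38 z -0.01
80 [421. 297.] y 0.38 z 0.03
75 [440. 294.] y 0.38 z 0.06
70 [458. 289.] y 0.37 z 0.09
65 [476. 283.] y 0.37 z 0.12
60 [494. 276.] y 0.36 z 0.15
55 [511. 266.] y 0.34 z 0.19
50 [528. 255.] y 0.33 z 0.22
45 [543. 243.] y 0.31 z 0.25
40 [557. 229.] y 0.29 z 0.27
35 [571. 214.] y 0.26 z 0.3
30 [583. 198.] y 0.24 z 0.32
25 [593. 181.] y 0.21 z 0.35
20 [602. 163.] y 0.18 z 0.37
15 [609. 144.] y 0.14 z 0.38
10 [615. 124.] y 0.11 z 0.39
5 [618. 104.] y 0.07 z 0.4
0 [620.  83.] y 0.04 z 0.41
-1.4 [620.  78.] y 0.0 z 0.1
```

View pics/s16.png

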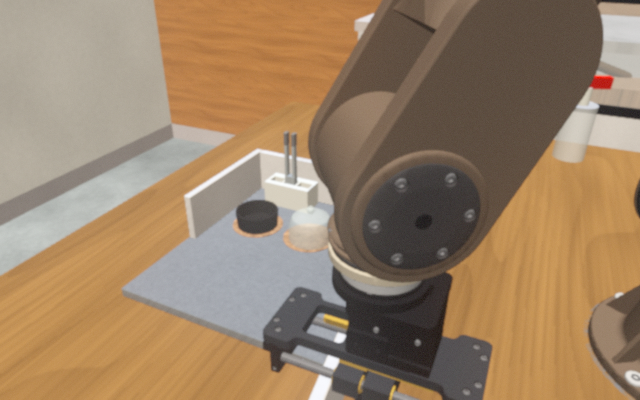

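Emit:
step_arm:
  steps:
    - [0,0.2,0.04,0]
    - [0,0.2,0.04,0]
    - [0,0.2,0,0]
    - [0,0.2,-0.02,0]
    - [0,0.2,-0.02,0]
    - [0,0.2,0,0]
    - [0,0.2,0,0]
    - [0,0.2,0.02,0]
    - [0,0.2,0.02,0]
    - [0,0,0,0]

```text
t: 23.55
eef_pos: [423.8, 296.0, 16.6]
tcp_rot: [1.922, 1.57, 0.35]
ft_force: [0.2, -0.2, 0.5]
opening: 0.006
```

```bash
python3 - <<'E'
from h import *
s=state();print(s['eef_pos'],s['ft_force'])
shot('top','t17.png',(0,80,400,380),2)
E
```

```text
[423.75821066 296.0128021   16.57803451] [ 0.16368655 -0.23107611  0.47090163]
```

View pics/t17.png

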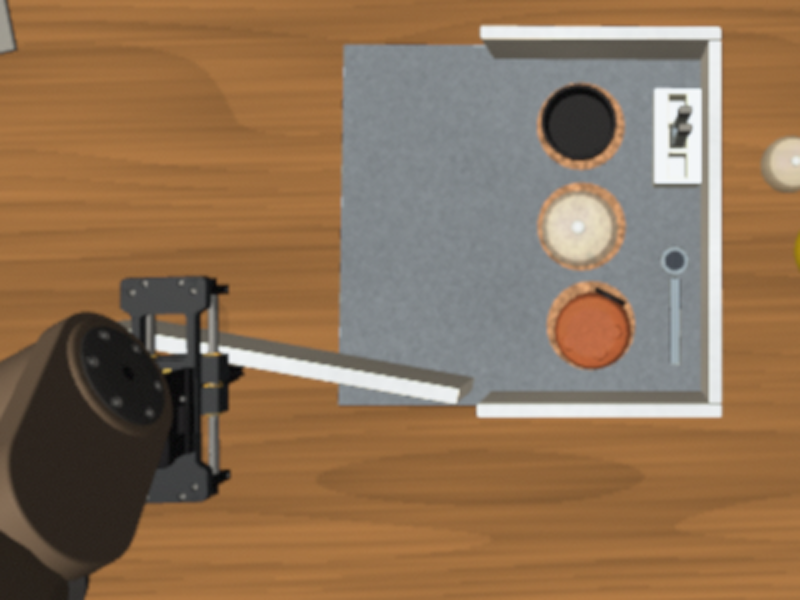

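The door follows the push and is now at about 80°. Continuing along the arc.

Emit:
step_arm:
  steps:
    - [0,0.18,0.03,0]
    - [0,0.19,0.03,0]
    - [0,0.18,0.04,0]
    - [0,0.19,0.05,0]
    - [0,0.18,0.06,0]
    - [0,0.18,0.06,0]
    - [0,0.18,0.07,0]
    - [0,0.18,0.08,0]
    - [0,0.17,0.09,0]
    - [0,0.17,0.1,0]
    - [0,0.16,0.11,0]
    - [0,0.16,0.11,0]
    - [0,0.15,0.12,0]
    - [0,0.15,0.13,0]
    - [0,0.14,0.13,0]
    - [0,0.14,0.14,0]
    - [0,0,0,0]

```text
t: 25.72
eef_pos: [558.5, 227.9, 16.6]
tcp_rot: [1.522, 1.57, -0.05]
ft_force: [0.2, -0.0, -0.7]
opening: 0.003
```

Emit:
step_arm:
  steps:
    - [0,0.13,0.15,0]
    - [0,0.13,0.15,0]
    - [0,0.12,0.16,0]
    - [0,0.12,0.16,0]
    - [0,0.11,0.17,0]
    - [0,0.1,0.18,0]
    - [0,0.09,0.18,0]
    - [0,0.09,0.18,0]
    - [0,0.07,0.19,0]
    - [0,0.07,0.19,0]
    - [0,0,0,0]

```text
t: 27.1
eef_pos: [609.7, 142.1, 16.6]
tcp_rot: [1.253, 1.57, -0.319]
ft_force: [0.2, 0.3, 0.2]
opening: 0.005
```

```bash
python3 - <<'E'
from h import *
s=state();print(s['eef_pos'],s['ft_force'])
shot('top','t18.png',(0,80,400,380),2);shot('side','s18.png')
E
```

```text
[609.66919909 142.11035658  16.64310873] [0.16578762 0.27334017 0.18375604]
```

View pics/t18.png

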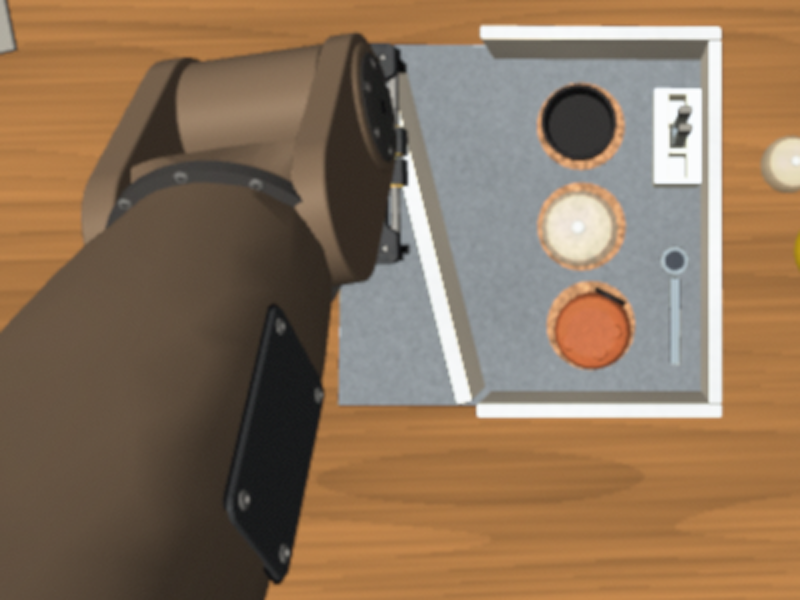

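View pics/s18.png

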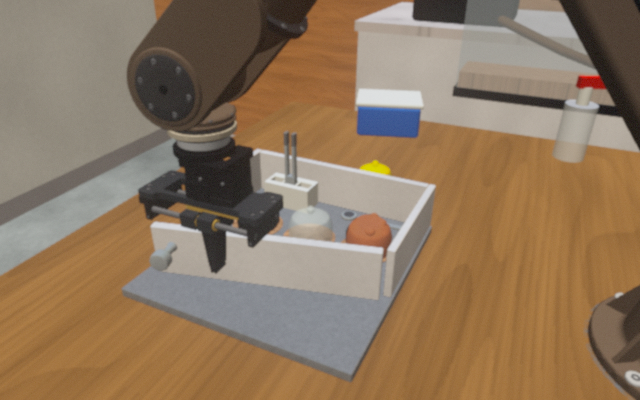

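Emit:
step_arm:
  steps:
    - [0,0.05,0.19,0]
    - [0,0.05,0.19,0]
    - [0,0.03,0.2,0]
    - [0,0.03,0.2,0]
    - [0,0.02,0.15,0]
    - [0,0.01,0.1,0]
    - [0,0,0.08,0]
    - [0,0,0,0]

```text
t: 28.2
eef_pos: [618.8, 87.2, 16.7]
tcp_rot: [0.918, 1.571, -0.654]
ft_force: [-0.3, -0.0, 0.2]
opening: 0.008
```

Emit:
step_arm:
  steps:
    - [0,0,0.04,0]
    - [0,0,0.04,0]
    - [0,0,0,0]

```text
t: 28.58
eef_pos: [618.7, 83.3, 16.6]
tcp_rot: [0.465, 1.571, -1.106]
ft_force: [-1.0, 0.1, -0.6]
opening: 0.006
```

```bash
python3 - <<'E'
from h import *
s=state();print(s['eef_pos'],s['ft_force'])
shot('side','s19.png',(130,130,450,370),2.4)
E
```

```text
[618.74797697  83.32044302  16.6229041 ] [-0.95160063  0.1094977  -0.55887923]
```

View pics/s19.png

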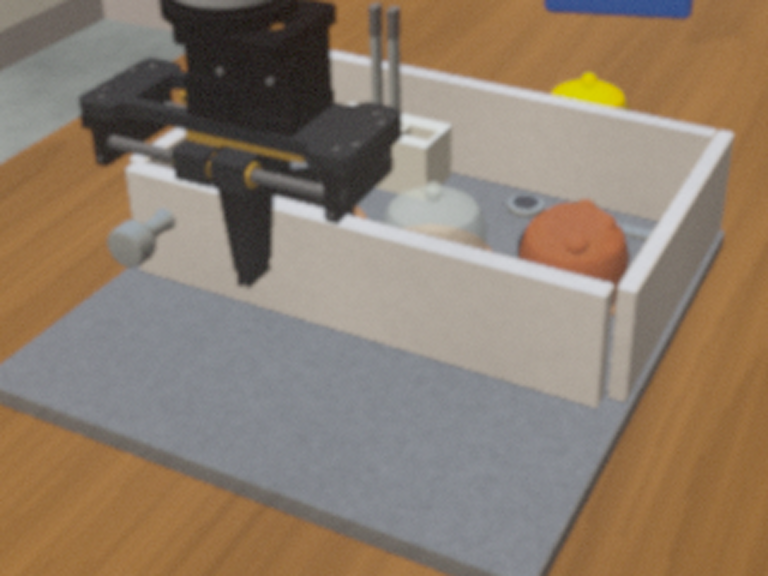

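The door is nearly shut. I'll push on in 1–2 mm steps until the force rises.

Emit:
step_arm:
  steps:
    - [0,0,0.04,0]
    - [0,0,0.04,0]
    - [0,0,0,0]

```text
t: 29.0
eef_pos: [618.7, 82.1, 16.7]
tcp_rot: [2.954, 1.568, 1.383]
ft_force: [0.2, 19.4, 0.8]
opening: 0.006
```

Emit:
step_arm:
  steps:
    - [0,0,0.03,0]
    - [0,0,0,0]

```text
t: 29.25
eef_pos: [618.8, 82.0, 16.7]
tcp_rot: [2.956, 1.566, 1.384]
ft_force: [0.9, 29.0, -0.4]
opening: 0.006
```

Emit:
step_arm:
  steps:
    - [0,0,0.03,0]
    - [0,0,0,0]

```text
t: 29.5
eef_pos: [618.8, 82.0, 16.7]
tcp_rot: [2.954, 1.565, 1.383]
ft_force: [1.9, 39.9, -1.2]
opening: 0.004
```

Force rises with no further motion, so the door is against its stop at y≈82. Backing off and checking.

Emit:
step_arm:
  steps:
    - [0,0,-0.15,0]
    - [0,0,-0.3,0]
    - [0,0,-0.5,0]
    - [0,0,-0.6,0]
    - [-0.5,0,-0.6,0]
    - [-0.8,0,-0.6,0]
    - [-0.8,0,-0.6,0]
    - [-0.8,0,-0.6,0]
    - [-0.8,0,-0.6,0]
    - [0,-0.5,-0.6,0]
    - [0,-0.5,-0.6,0]
    - [0,0,0,0]

```text
t: 31.0
eef_pos: [567.2, 365.9, 201.8]
tcp_rot: [-1.212, 1.571, -2.781]
ft_force: [-0.3, 0.1, -0.5]
opening: 0.004
```

```bash
python3 - <<'E'
from h import *
s=state();print(s['eef_pos'],s['ft_force'])
shot('top','t20.png',(150,70,450,295),2.6);shot('side','s20.png',(130,130,450,370),2.4)
E
```

```text
[567.19982411 365.89740227 201.79149551] [-0.27511859  0.13177509 -0.5067704 ]
```

View pics/t20.png

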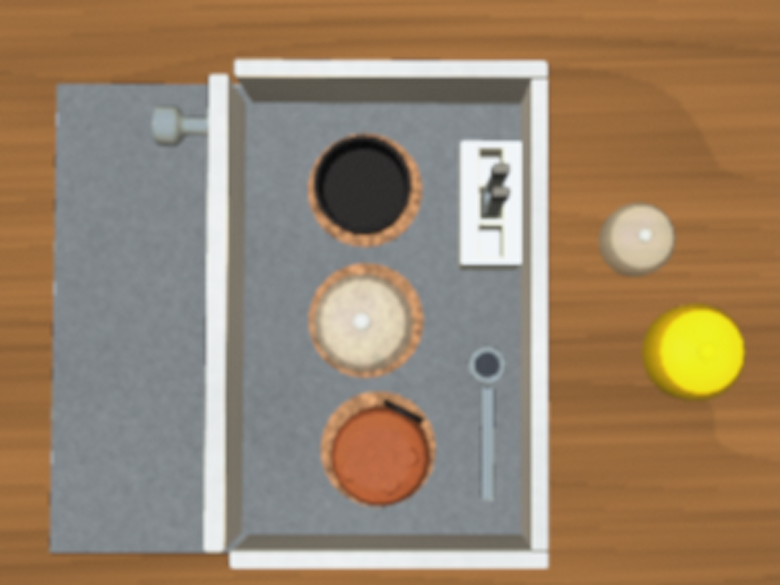

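View pics/s20.png

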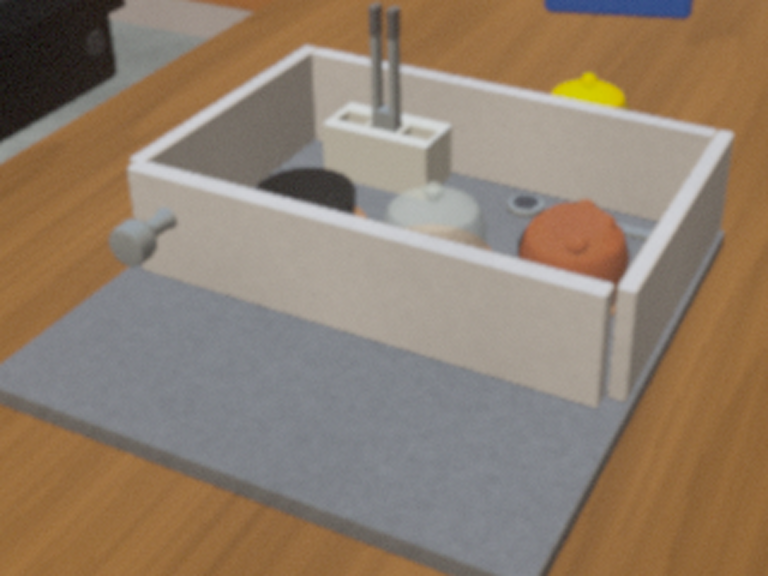

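The door runs parallel to the front (door edge 6 px over 475, walls 5 px over 495), and the dish sits inside its mat ring. Everything else is where it was and the arm is clear, so I'm handing in.

```bash
python3 -c "
from cell import *
print(job_done())"
```

```text
the job is handed in; nothing more can be done
None
```

The black dish is on the middle of the empty cork mat and the door is shut. I handed the job in at about 31 s, with the arm clear and touching nothing.

- **Dish:** I slid it along the board with the fingers inside its rim, first towards +x, then −y. The wrist camera put it within 1 mm of the mat's centre. The top camera read about 2 mm off, which is within the calibration error.
- **Door:** I pushed on the outer face with closed fingers until the force climbed from 19 to 40 N with no further movement. It stayed shut after I backed off: in the top view it lies parallel to the cabinet front to about 0.1°.
- **Everything else:** The dome, cave, rack, tong, spoon and the two look-alikes outside stand where they were.
- **Disagreement:** The visible fingertips end about 30 mm short of the reported TCP. The wrist and side views both showed it, and there was no contact with the TCP reading below the board top. I set the finger heights from the images and the force readings.

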